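# Seat the tube block on the heater's locating pin

### The arm

A 6-joint arm with a two-finger parallel gripper is mounted at the origin on a cart in front of the work surface, level with it; the furniture and walls round the work are solid. World frame = base frame: x ahead of the robot, y to its left, z up, the work surface at z = 0. Lengths are in mm, angles in degrees, forces in N, time in s.
With the tool pointing down it reaches from about 275 to 825 mm from the base axis. Payload 5.2 kg.
Tool frame: the origin (TCP) lies midway between the tips of the shut fingers; the grasp point (between the pads) lies 19 mm behind it (manip.grasp_offset is the distance from the TCP to the grasp point, in mm); z points along the fingers, y is the line along which they close (so a half turn about z gives the same grasp; the last joint's range is limited). The gripper opens to 93 mm and grips with 3 to 60 N. Pads are 15 mm wide; open, the fingers measure 128 mm over their backs; the gripper's body (75 mm by 188 mm) begins 65 mm behind the grasp point.
Start: joints at [-75.562, 14.817, 87.949, -0, 77.235, -11.62], TCP at [241.626, -494.087, 218.653] pointing down, gripper open.
Joint ranges: [-179.93, 179.93], [-52.35, 119.4], [10.71, 147.94], [-69.91, 249.91], [12.55, 155.21], [-178.61, 178.61]. Speed limits (degrees/s): [147.25, 147.25, 180, 180, 180, 180].

### API

Orientations are given as a 3x3 rotation matrix whose columns are the frame's x, y, z axes.
In Python, from cell import manip gives the robot as it stands. Calls block until the motion is done:
- manip.movep(position, orientation): joint-space move of the TCP to a pose.
- manip.servo_line(position, attitude=None, vel=150, f_stop=None): straight line of the TCP; attitude=None keeps the orientation; vel is the mean speed in mm/s. With f_stop (N) it stops when the force on the tool has changed by that much, and returns True; else False.
- manip.movej(angles): joint-space move.
- manip.set_gripper(opening, grip_force=None): finger opening in mm; grip_force is the grip in N (None keeps the last); returns when the fingers have stopped.
- manip.sleep(seconds).
- manip.ik(position, orientation): joint angles nearest the present ones, or None.
- manip.capture(name): name is "scene" or "top" or "wrist"; returns a dict with "image" (400x640x3 uint8, red, green, blue), "camera_matrix" (3x3 intrinsics, pixels), "cam_to_world" (4x4, takes a point from camera to world coordinates). Camera axes: x right, y down, z forward; pixel columns grow to the right and rows downward; lengths in mm; the calibration is good to about 2 mm. A picture is of the moment at which its call begins. There is no depth.
A pose or a line that the arm cannot do raises manip.Unreachable and nothing moves.
- manip.sign_off(): hands the job in; it is judged then, once.
Readings, each from a call of its own:
- manip.current_time(): time.
- manip.current_joint_positions(): joint angles.
- manip.current_qvel(): joint speeds.
- manip.current_effort(): joint torques, N m.
- manip.current_tool_pos(): TCP position.
- manip.current_ee_rot(): TCP orientation.
- manip.current_ft_force(): force on the tool from outside, world axes, zero at the start.
- manip.current_moment(): the same for the moment, N m.
- manip.current_grip_width(): finger opening in mm.
- manip.current_finger_force(): force on a finger pad.
Only numpy, scipy, OpenCV 4.12 (cv2) and the standard library are available. Lean on these libraries where they do the work, as an engineer would, in place of code of your own. Each camera call takes 0.05 s, during which the arm holds its last target. There are 200 camera calls.

### The job

Lay the grey tube block into the channel on top of the block heater, the longer side of its body across the channel, a little short of the locating pin so that it rests tilted on the pin's tip, then nudge it gently along the channel until the hole in its underside drops over the pin and the block sits fully down, flat on the plate. Feel your way: the block must never be pressed against the pin, plate or rails with more than about 20 N. Then let go of it, and leave the timer, the dish, the carton and the heater where they are.

Things in the scene. Friction and masses are not known exactly. Their poses are not given: they have to be found in the camera images.
- tube_block: loose grey plastic block, 32 mm high, about 160 g: a foot flange 62 (x) x 64 (y) x 10 (z) mm and on it a body 48 (x) x 56 (y) mm with four open 13 mm wells in its top; origin at the centre of its underside, z up. A blind hole, 12 mm wide, 10 mm deep, is in the middle of the underside. A half turn about z changes nothing. Grip the body along x, over its 48 mm; push low, at the flange.
- heater: fixed low white housing, 170 (x) x 124 (y) mm; origin at the centre of its underside, z up. On top, 40 mm up, a metal plate with two guide rails along x, 130 mm long, at the sides of a channel 66.4 mm wide (1.2 mm room at each side of the block's 64 mm). Rails rise 22 mm over the plate; from 12 mm up they flare outward, some 3 mm a side. Both x ends are open, without a stop.
- plate_center (a point): point on the plate's surface in the middle of the channel (heater x = y = 0, 40 mm above its origin). A fixed upright pin, 10 mm wide, 6 mm high, tip tapered to 7.6 mm, stands on the channel's middle line (y = 0), clamped in a slot anywhere from heater x = -11 to +11 mm: not measured. A block laid over it beside the hole rides tilted on its tip (0.1 to 0.2 rad).
- timer: bystander: white kitchen-type timer, 66 x 62 x 19 mm; origin at the centre of its underside
- petri_dish: bystander: flat round dish with lid, 61 mm wide, 16 mm high; origin at the centre of its underside
- small_carton: bystander: small carton, 45 x 75 x 40 mm; origin at the centre of its underside

How it is judged (in metres and radians):
On the way:
1. the block rests in the channel, tilted on the pin's tip (angle between tube_block's own z axis and vertical above 0.06 rad and z of tube_block in the frame of plate_center below 0.008 m and x of tube_block in the frame of plate_center between -0.045 and 0.045 m and y of tube_block in the frame of plate_center between -0.005 and 0.005 m), for 0.1 s.
At the end, for the whole second after the job is handed in: The tube block lies at rest flat on the plate (within 1.5 mm, tilt under 0.03 rad), its body's longer side across the channel (within 0.1 rad, 3 mm of the middle line), within 13 mm of the plate's centre along the channel, which is possible only with the pin in its hole (z of tube_block in the frame of plate_center between -0.0015 and 0.0015 m and angle between tube_block's own z axis and vertical below 0.03 rad and x of tube_block in the frame of plate_center between -0.013 and 0.013 m and y of tube_block in the frame of plate_center between -0.003 and 0.003 m and angle between the x axis of tube_block and the x axis of heater, either way round below 0.1 rad and linear speed of tube_block below 0.01 m/s); the robot touches nothing.
It fails at once if the block is pressed against the pin, plate or rails with more than 20 N (contact force between tube_block and heater above 20 N).
It fails at once if the timer, the dish or the carton is moved by more than 15 mm (distance of any of timer, petri_dish, small_carton from where it was at the start of the episode above 0.015 m).
It also fails if it takes over 37 s, if anything falls off the work surface, if the arm or the gripper's body presses on something with over 40 N, if the wrist force passes 120 N, or if a joint passes its speed limit or range.

## Working session

There is one attempt and no reset: what is moved stays moved. The work goes in short steps, each a Python script; the robot and the scene stay as the last script left them, time stands still between calls to the robot, and variables do not carry over. Pictures are saved under pics/ and viewed, at most 10 in all, crops included, and the job is handed in when it is done.

```bash
ls; mkdir -p pics
python3 - <<'E'
from cell import manip
import cv2,numpy as np
for n in ("scene","top"):
    c=manip.capture(n); cv2.imwrite(f"pics/{n}0.png",c["image"][:,:,::-1]); np.savez(f"{n}0.npz",**c)
    print(n,c["camera_matrix"].round(1).tolist(),c["cam_to_world"].round(3).tolist())
print(manip.current_time(),manip.grasp_offset,manip.current_ee_rot())
E
```

```text
pics
scene [[496.6, 0.0, 323.3], [0.0, 496.6, 198.2], [0.0, 0.0, 1.0]] [[0.813, -0.282, 0.509, -212.509], [-0.582, -0.404, 0.706, -1011.262], [0.007, -0.87, -0.493, 744.787], [0.0, 0.0, 0.0, 1.0]]
top [[475.2, 0.0, 326.5], [0.0, 475.2, 202.6], [0.0, 0.0, 1.0]] [[-0.026, -0.997, 0.067, 401.519], [-1.0, 0.025, -0.005, -22.357], [0.003, -0.067, -0.998, 1205.083], [0.0, 0.0, 0.0, 1.0]]
0.1 18.8 [[ 8.98345713e-01  4.39288969e-01 -4.26096124e-04]
 [ 4.39289062e-01 -8.98344362e-01  1.58959886e-03]
 [ 3.15512193e-04 -1.61518869e-03 -9.99998646e-01]]
```

View pics/top0.png

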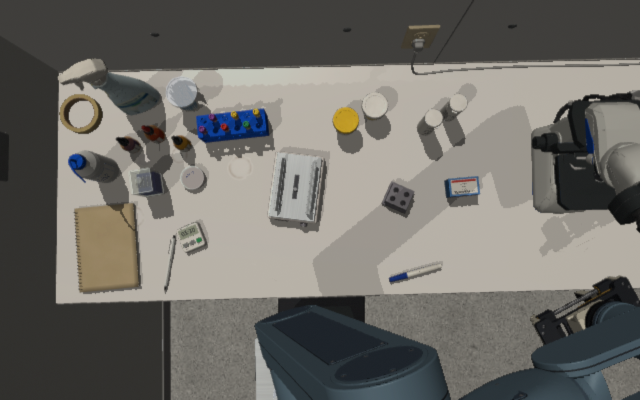

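View pics/scene0.png

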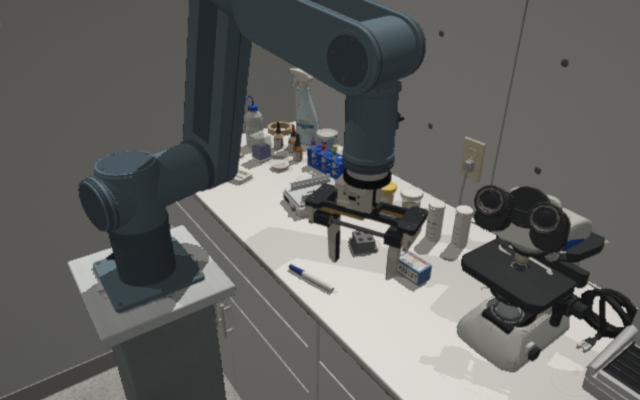

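The top view shows the heater at about (297,187), the grey block at (398,198), the carton at (462,187) and the timer at (191,237). The scene view agrees. Next I'll enlarge the heater and the block.

Run:
```python
import cv2,numpy as np
im=cv2.imread("pics/top0.png")
a=cv2.resize(im[140:235,262:337],None,fx=6,fy=6,interpolation=cv2.INTER_CUBIC)
b=cv2.resize(im[175:222,375:420],None,fx=7,fy=7,interpolation=cv2.INTER_CUBIC)
o=np.zeros((570,450+315+10,3),np.uint8);o[:,:450]=a;o[:b.shape[0],460:460+315]=b
cv2.imwrite("pics/crop1.png",o)
```

```text
(no output)
```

View pics/crop1.png

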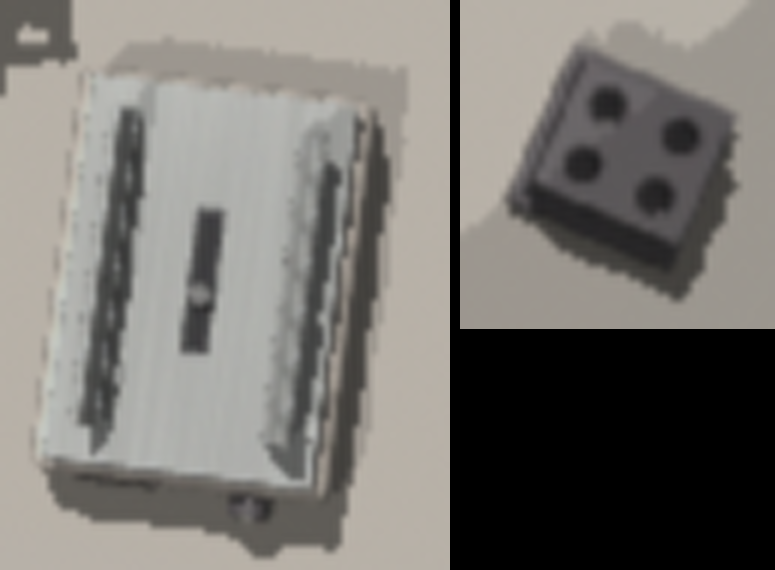

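The crop shows the heater's channel running nearly vertical in the image (world x). The slot ends are at crop (212,208) and (195,353), with the pin at (200,293). The block is rotated by about 25°, with wells at (608,104), (681,136), (655,195) and (584,163). I'll turn these into rough positions and then refine them with the wrist camera.

```bash
cat > h.py <<'E'
import numpy as np,cv2
from cell import manip
def px2w(c,uv,z):
    K,T=c["camera_matrix"],c["cam_to_world"]
    uv=np.atleast_2d(uv).astype(float)
    d=np.c_[uv,np.ones(len(uv))]@np.linalg.inv(K).T@T[:3,:3].T
    o=T[:3,3]; return o+d*((z-o[2])/d[:,2])[:,None]
def w2px(c,P):
    P=np.atleast_2d(P); T=np.linalg.inv(c["cam_to_world"])
    p=(P@T[:3,:3].T+T[:3,3])@c["camera_matrix"].T
    return p[:,:2]/p[:,2:]
def down(yaw_y):
    "tool down, tool y axis at angle yaw_y (deg) in world"
    a=np.radians(yaw_y); y=np.array([np.cos(a),np.sin(a),0]); z=np.array([0,0,-1.]); return np.c_[np.cross(y,z),y,z]
def snap(name,n="wrist"):
    c=manip.capture(n); cv2.imwrite(f"pics/{name}.png",c["image"][:,:,::-1]); np.savez(f"{name}.npz",**c); return c
E
python3 - <<'E'
from h import *
c=np.load("top0.npz")
A=lambda p:np.array(p)/6+[262,140]
B=lambda p:(np.array(p)-[460,0])/7+[375,175]
print("corners",px2w(c,A([(85,72),(358,108),(312,490),(38,462)]),40).round(1))
s=px2w(c,A([(212,208),(195,353)]),40);print("slot",s.round(1),np.degrees(np.arctan2(*(s[0]-s[1])[[1,0]])))
print("pin",px2w(c,A([(200,293)]),46).round(1))
w=px2w(c,B([(608,104),(681,136),(655,195),(584,163)]),32);print("wells",w.round(1),w.mean(0))
print(np.linalg.norm(np.roll(w,-1,0)-w,axis=1))
d=w[1]-w[0]+w[2]-w[3];print(np.degrees(np.arctan2(d[1],d[0])))
for n,p in (("timer",(191,237)),("dish",(241,168)),("carton",(462,187))): print(n,px2w(c,p,20).round())
b=w.mean(0)
# candidate wrist poses
for q in (0,30,60,90,-90,-60,-30): 
    for P in ((w.mean(0)[0],w.mean(0)[1],230),(s.mean(0)[0],s.mean(0)[1],250)):
        print(q,np.round(P),manip.ik(P,down(q)) is not None)
cw=manip.capture("wrist");R=manip.current_ee_rot();T=cw["cam_to_world"]
print("cam in tool",(R.T@T[:3,:3]).round(3).tolist(),(R.T@(T[:3,3]-manip.current_tool_pos())).round(1),cw["camera_matrix"].round(1))
E
```

```text
corners [[607.8  93.3  40. ]
 [590.1 -18.9  40. ]
 [433.2   3.8  40. ]
 [447.5 115.4  40. ]]
slot [[550.1  42.1  40. ]
 [490.5  50.4  40. ]] -7.880949833163348
pin [[514.6  47.5  46. ]]
wells [[ 507.1 -201.5   32. ]
 [ 495.  -226.9   32. ]
 [ 474.4 -217.    32. ]
 [ 486.3 -192.2   32. ]] [ 490.70190892 -209.40312966   32.        ]
[28.14247944 22.96240414 27.46234637 22.69449205]
-115.57093903057824
timer [[404. 311.  20.]]
dish [[573. 184.  20.]]
carton [[ 511. -369.   20.]]
0 [ 491. -209.  230.] True
0 [520.  46. 250.] True
30 [ 491. -209.  230.] True
30 [520.  46. 250.] True
60 [ 491. -209.  230.] True
60 [520.  46. 250.] True
90 [ 491. -209.  230.] True
90 [520.  46. 250.] True
-90 [ 491. -209.  230.] True
-90 [520.  46. 250.] True
-60 [ 491. -209.  230.] True
-60 [520.  46. 250.] True
-30 [ 491. -209.  230.] True
-30 [520.  46. 250.] True
cam in tool [[-0.001, -0.961, -0.277], [1.0, -0.0, -0.001], [0.001, -0.277, 0.961]] [  77.5    0.9 -167. ] [[324.1   0.  324.3]
 [  0.  324.1 201.4]
 [  0.    0.    1. ]]
```

Run:
```python
from h import *
manip.movep([491,-209,120],down(-25.6)); manip.sleep(.1)
b=snap("wb")
manip.movep([520,46,170],down(-8)); manip.sleep(.1)
a=snap("wh")
print(manip.current_time(),manip.current_joint_positions())
cv2.imwrite("pics/pair.png",np.vstack([x["image"][50:350,:,::-1] for x in (b,a)]))
```

```text
2.9333 [-7.34953188e+00  1.42183280e+01  9.59389291e+01 -1.82682885e-02
  6.98786384e+01  7.92138966e-01]
```

View pics/pair.png

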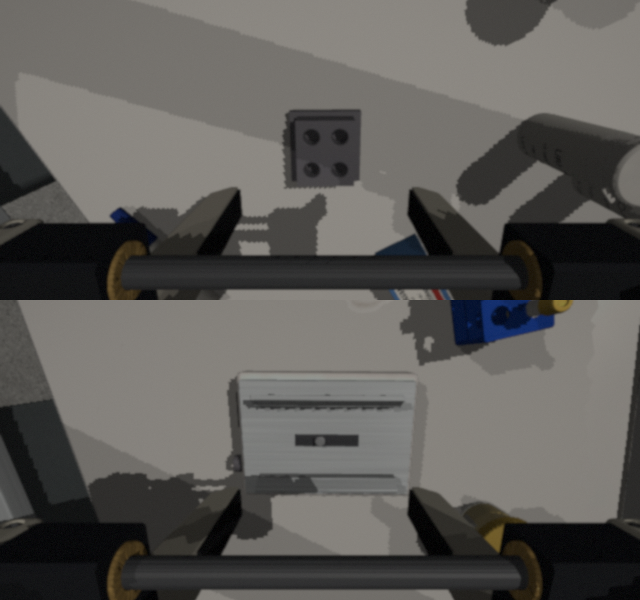

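The block sits at about (325,147) in the upper half and the heater at about (328,435) in the lower half, both aligned with the image. The slot and the pin at (320,441) are clear. Next I'll enlarge both.

Run:
```python
import cv2,numpy as np
b=cv2.imread("pics/wb.png")[150:245,275:375]; a=cv2.imread("pics/wh.png")[115:255,230:425]
B=cv2.resize(b,None,fx=2.8,fy=2.8,interpolation=2);A=cv2.resize(a,None,fx=4,fy=4,interpolation=2)
# heater on top-left portion, slot closeup + block beneath
h=cv2.imread("pics/wh.png")[170:215,285:370]; H=cv2.resize(h,None,fx=6,fy=6,interpolation=2)
cv2.imwrite("pics/cA.png",A)
B=cv2.resize(b,None,fx=6,fy=6,interpolation=2)
cv2.imwrite("pics/cB.png",B)
```

```text
(no output)
```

View pics/cA.png

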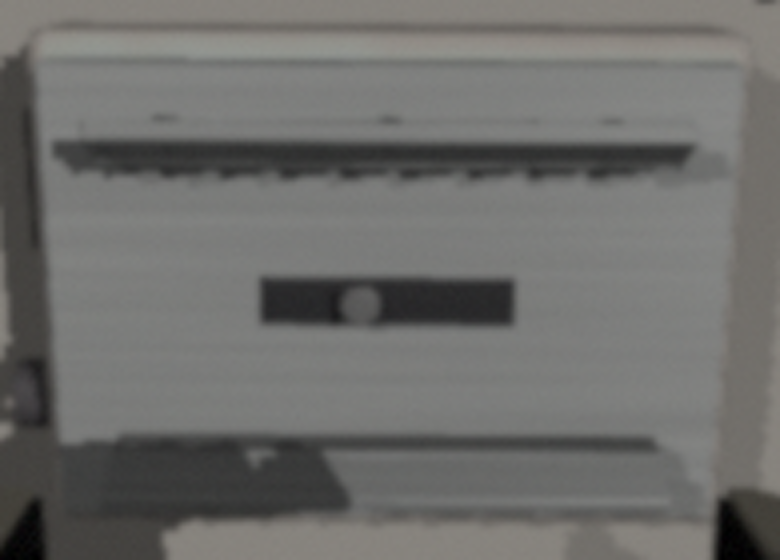

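View pics/cB.png

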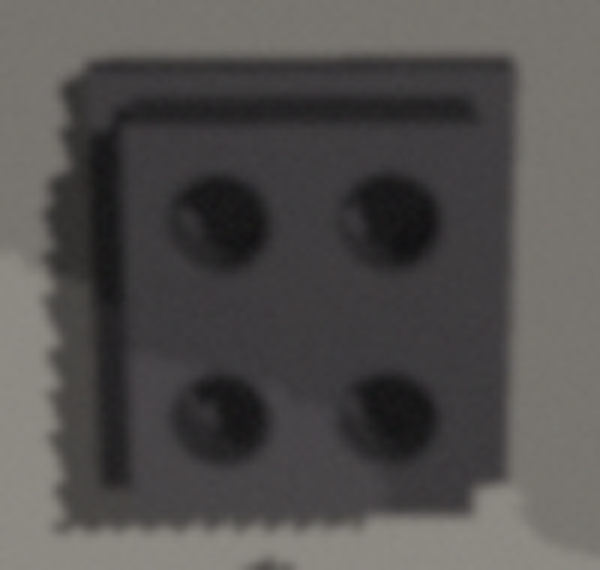

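Heater crop: slot corners at (262,279), (513,279), (513,324) and (262,324), pin tip at (362,303), and the far housing edge from (38,60) to (745,60). Block crop: wells at (220,222), (390,222), (388,420) and (222,420).

Run:
```python
from h import *
a=np.load("wh.npz");b=np.load("wb.npz")
A=lambda p:(np.array(p)+.5)/4-.5+[230,115]
B=lambda p:(np.array(p)+.5)/6-.5+[275,150]
def ang(d): return np.degrees(np.arctan2(d[1],d[0]))
s=px2w(a,A([(262,279),(513,279),(513,324),(262,324)]),40);C=s.mean(0)
print("slot",s.round(1).tolist(),C,ang(s[1]-s[0]+s[2]-s[3]),np.linalg.norm(s[1]-s[0]),np.linalg.norm(s[2]-s[1]))
pin=px2w(a,A([(362,303)]),46)[0];print("pin",pin)
e=px2w(a,A([(38,60),(745,60),(722,500)]),40);print("edge",e.round(1).tolist(),ang(e[1]-e[0]))
t=np.radians(-8);X=np.array([np.cos(t),np.sin(t)]);Y=np.array([-X[1],X[0]])
for n,p in (("pin",pin),("e0",e[0]),("e1",e[1]),("e2",e[2])): print(n,(p-C)[:2]@X,(p-C)[:2]@Y)
w=px2w(b,B([(220,222),(390,222),(388,420),(222,420)]),32)
print("wells",w.mean(0),np.linalg.norm(np.roll(w,-1,0)-w,axis=1),ang(w[1]-w[0]+w[2]-w[3]),ang(w[0]-w[3]+w[1]-w[2]))
f=px2w(b,B([(88,65),(515,62),(508,480)]),10);print("flange",f.round(1).tolist(),ang(f[1]-f[0]),ang(f[1]-f[2]),np.linalg.norm(f[1]-f[0]),f[:2].mean(0))
# pin in the top view vs wrist
print(w2px(np.load("top0.npz"),[pin,C,w.mean(0)]))
```

```text
slot [[494.7, 55.8, 40.0], [553.0, 47.5, 40.0], [551.7, 36.6, 40.0], [492.9, 45.0, 40.0]] [523.06296314  46.221415    40.        ] -8.158706126145969 58.889597314470414 10.93812420385509
pin [517.35851228  48.22926181  46.        ]
edge [[453.4, 112.5, 40.0], [610.1, 90.0, 40.0], [597.6, -15.4, 40.0]] -8.161026876710643
pin -5.928373804289198 1.194400470820515
e0 -78.1867617032278 55.9550277257917
e1 80.07741271276745 55.51023313504804
e2 82.4300740451728 -50.63721136620499
wells [ 493.18904027 -209.79720377   32.        ] [22.93871401 28.26916242 23.06868065 28.26656937] -25.760422700033356 64.3090724757626
flange [[479.1, -167.5, 10.0], [534.4, -193.7, 10.0], [507.5, -251.7, 10.0]] -25.34862010451191 65.07040575640917 61.15915530399718 [ 506.76512906 -180.6234586    10.        ]
[[294.99369517 187.70988879]
 [295.91349575 185.62218197]
 [399.69393625 195.34955641]]
```

```bash
cat >> h.py <<'E'
PSI=np.radians(-8.16); X=np.array([np.cos(PSI),np.sin(PSI),0]); Y=np.array([-X[1],X[0],0]); Z=np.array([0,0,1.])
C=np.array([523.06,46.22,40])+0.4*Y   # plate centre
PIN=-5.9                               # pin, heater x
def tilted(th): return np.c_[Y,np.cos(th)*X+np.sin(th)*Z,np.sin(th)*X-np.cos(th)*Z]
def tcp(x,y,z,th,g=13.): # TCP for the block origin at heater-plate (x,y,z), gripped g above its underside
    R=tilted(th); return C+x*X+y*Y+z*Z-g*R[:,2],R
E
python3 - <<'E'
from h import *
R=down(-25.7); b=np.array([493.19,-209.8,0])
manip.movep(b+[0,0,70],R)
print(manip.servo_line(b+[0,0,13],vel=100,f_stop=5),manip.current_tool_pos())
manip.set_gripper(44,10); print(manip.current_grip_width(),manip.current_finger_force(),manip.current_tool_pos())
manip.servo_line(b+[0,0,80],vel=120)
p,Rt=tcp(PIN-15,0,60,.143)
manip.movep(p,Rt); manip.sleep(.2); c=snap("hov")
print(manip.current_time(),manip.current_grip_width(),manip.current_ft_force(),manip.current_tool_pos()-p)
E
```

```text
False [ 493.70434108 -209.64018674   13.41443358]
48.104072808512626 9.9995668977499 [ 493.04963028 -209.75058277   13.00281141]
7.475 48.10269464566419 [-0.02487347  0.32104138 -2.18427499] [ 0.32115484 -1.1534373  -0.26927428]
```

View pics/hov.png

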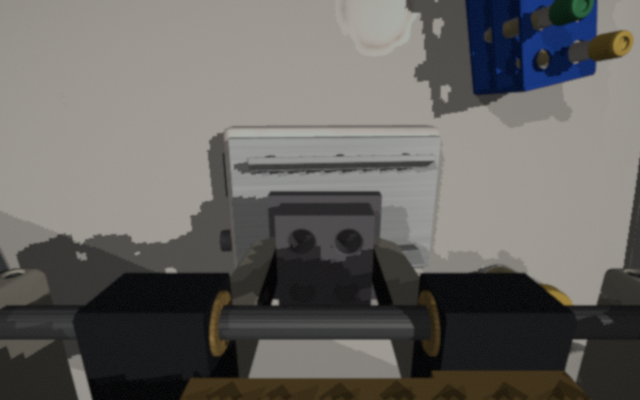

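The block is held level with the channel. Its far flange edge runs from (269,193) to (380,192), and the +y rail's line is near row 160. I'll check that edge against the predicted pose and confirm the tool has settled.

Run:
```python
from h import *
c=np.load("hov.npz"); p,Rt=tcp(PIN-15,0,60,.143)
print("settled err",manip.current_tool_pos()-p, np.abs(manip.current_ee_rot()-Rt).max())
o=manip.current_tool_pos()+13*Rt[:,2]
pts=[o+Rt@np.array([32,s*31,-10]) for s in(-1,1)]
print("flange edge predicted",w2px(c,pts).round(1))
print("wells",w2px(c,[o+Rt@np.array([14.1,s*11.5,-32]) for s in(-1,1)]).round(1))
# heater housing edge check in this view
print("slot centre/edge pts px",w2px(c,[C+x*X+55.5*Y for x in(-80,80)]).round(1))
```

```text
settled err [ 0.32115484 -1.1534373  -0.26927428] 0.0020154885900305897
flange edge predicted [[265.2 193.5]
 [379.6 193.2]]
wells [[298.9 239.9]
 [345.7 239.8]]
slot centre/edge pts px [[226.4 137.6]
 [441.3 134.4]]
```

```bash
sed -i 's/^PIN=/C=C-2.0*X  # wrist camera reads about 2 mm far along tool y (grip check, top view)\nPIN=/' h.py
python3 - <<'E'
from h import *
p,Rt=tcp(PIN-15,0,30,.143)
manip.servo_line(p,attitude=Rt,vel=80); manip.sleep(.5)
print("err",manip.current_tool_pos()-p,manip.current_ft_force(),manip.current_moment())
p,_=tcp(PIN-15,0,1.5,.143)
print(manip.servo_line(p,attitude=Rt,vel=10,f_stop=3))
q=manip.current_tool_pos()+13*manip.current_ee_rot()[:,2]-C
print("block at",q@X,q@Y,q[2],"F",manip.current_ft_force(),manip.current_moment(),manip.current_time())
E
```

```text
err [0.07317218 0.00167849 0.15457018] [-0.28556303 -1.36780848 -2.64284637] [-0.03572928  0.05466644 -0.00211506]
True
block at -20.81141349227442 -0.0014305999399416398 4.238530232474801 F [-3.11666231e-01  1.95950515e-03  3.72798013e+00] [0.0138591  0.00085441 0.01359568] 10.75
```

Run:
```python
from h import *
manip.set_gripper(86); manip.sleep(.3)
print("F",manip.current_ft_force(),manip.current_grip_width())
p=manip.current_tool_pos()-70*manip.current_ee_rot()[:,2]
manip.servo_line(p,vel=120)
p,R=tcp(PIN-15,0,85,0,0); manip.servo_line(p,attitude=R,vel=100);manip.sleep(.3); c=snap("rel")
print(manip.current_time(),manip.current_ft_force())
cv2.imwrite("pics/relc.png",cv2.resize(c["image"][100:300,180:460,::-1],None,fx=2.8,fy=2.8,interpolation=2))
```

```text
F [0.64149453 0.23852967 0.16223187] 85.87584335847393
13.225 [-0.77633079  1.33760602  0.54145185]
```

View pics/relc.png

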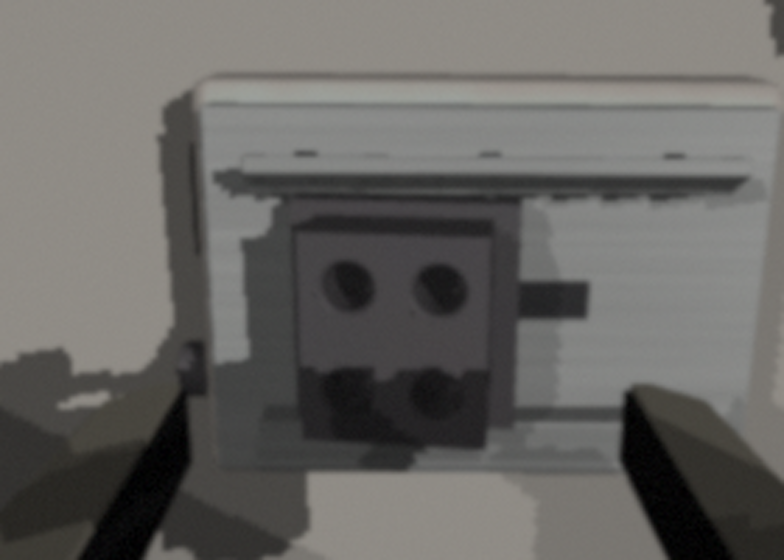

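The block lies in the channel, square to it and straddling the pin. The view shows its top face tilted, with the -x flange edge down and the slot's free end visible at (585,300). I'll lower the open fingers around it and nudge with the trailing one.

Run:
```python
from h import *
x0=PIN-15
p,R=tcp(x0,0,4,0,0)
print("down stop",manip.servo_line(p,attitude=R,vel=60,f_stop=5)); manip.sleep(.2)
print("z",manip.current_tool_pos()[2]-40)
p,_=tcp(x0+8,0,4,0,0); print(manip.servo_line(p,attitude=R,vel=40,f_stop=4)); manip.sleep(.2)
f0=manip.current_ft_force()
for s in range(10,36,2):
    p,_=tcp(x0+s,0,4,0,0); st=manip.servo_line(p,attitude=R,vel=9,f_stop=5)
    f=manip.current_ft_force()-f0; print(s,st,round((manip.current_tool_pos()-C)@X,2),f.round(2))
    if st or np.linalg.norm(f)>5: break
print(manip.current_time())
```

```text
down stop False
z 4.266137312651793
False
10 False -10.84 [ 0.23  0.14 -1.26]
12 False -9.04 [-1.24 -0.3  -0.47]
14 False -6.8 [-0.05 -0.62  0.34]
16 False -4.69 [-0.87 -0.17 -0.25]
18 False -2.61 [ 0.05 -0.37 -0.13]
20 False -0.74 [-0.61  0.14 -0.69]
22 False 1.28 [-0.44 -0.3  -0.58]
24 False 3.5 [-0.44  0.11  0.48]
26 False 5.24 [0.16 0.1  0.19]
28 False 7.05 [-1.37 -1.02  0.37]
30 False 8.17 [-4.47  0.42  2.78]
19.6
```

The force rose as the block reached the pin position. I'll back off, lift and look.

Run:
```python
from h import *
p,R=tcp(PIN+2,0,4,0,0); manip.servo_line(p,attitude=R,vel=40)
p,R=tcp(PIN+2,0,85,0,0); manip.servo_line(p,attitude=R,vel=120); manip.sleep(.3); c=snap("push")
print(manip.current_time(),manip.current_ft_force())
cv2.imwrite("pics/pushc.png",cv2.resize(c["image"][100:300,180:460,::-1],None,fx=2.8,fy=2.8,interpolation=2))
Rb=tilted(0)
for n,x in (("flat at pin",PIN+1),):
    o=C+x*X
    print("wells",(((w2px(c,[o+a*X+b*Y+32*Z for a,b in((-11.5,14.1),(11.5,14.1),(11.5,-14.1),(-11.5,-14.1))])-[180,100])*2.8).round()).tolist())
    print("body top",(((w2px(c,[o+a*X+b*Y+32*Z for a,b in((-24,28),(24,28),(24,-28),(-24,-28))])-[180,100])*2.8).round()).tolist())
    print("flange top",(((w2px(c,[o+a*X+b*Y+10*Z for a,b in((-31,32),(31,32),(31,-32))])-[180,100])*2.8).round()).tolist())
```

```text
21.25 [ 0.59515079  0.42844867 -1.28812808]
wells [[353.0, 281.0], [445.0, 281.0], [443.0, 385.0], [355.0, 385.0]]
body top [[302.0, 227.0], [496.0, 227.0], [490.0, 434.0], [308.0, 434.0]]
flange top [[284.0, 194.0], [514.0, 194.0], [507.0, 413.0]]
```

View pics/pushc.png

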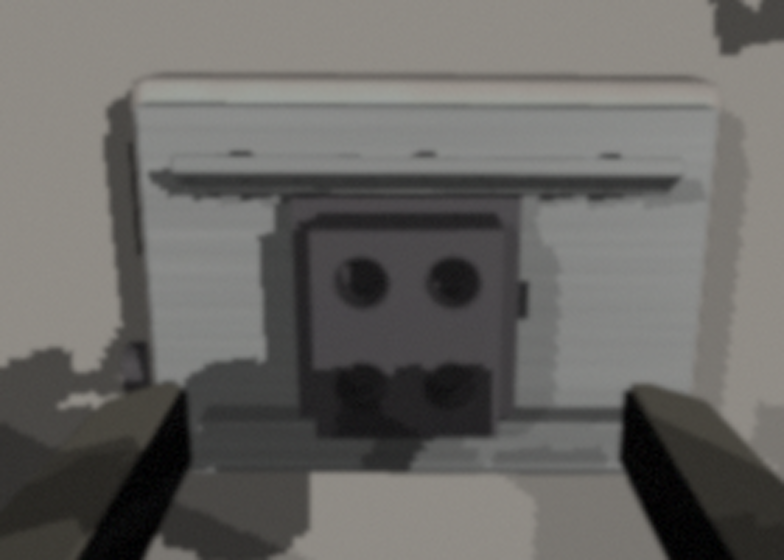

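The block's wells are level in rows 282 and 385, with the predicted 92 px spacing, and the flange shows on both sides of the body. It looks seated. I'll confirm with a gentle touch on each end of the top, which should be at 32 mm on both sides.

Run:
```python
from h import *
manip.set_gripper(0)
xb=PIN+1
for dx in (-22,22):
    p,R=tcp(xb+dx,0,40,0,0); manip.servo_line(p,attitude=R,vel=120); manip.sleep(.25)
    p,_=tcp(xb+dx,0,29,0,0); st=manip.servo_line(p,attitude=R,vel=8,f_stop=2.5)
    print(dx,st,(manip.current_tool_pos()-C)[2],manip.current_ft_force().round(1),manip.current_time())
    p,_=tcp(xb+dx,0,42,0,0); manip.servo_line(p,vel=60)
```

```text
-22 True 32.26048736735751 [-0.4  0.7  4.8] 24.375
22 True 32.279865060444294 [ 0.2 -0.2  4.6] 26.4
```

Both ends touched at 32.3 mm, with the fingertips contacting across the top, so the block is flat and fully down. I'll lift clear and hand in.

Run:
```python
from h import *
manip.servo_line(manip.current_tool_pos()+[0,0,90],vel=120); manip.sleep(.2)
print(manip.current_time(),manip.sign_off())
```

```text
the job is handed in; nothing more can be done
27.825 None
```

The job is handed in at 27.8 s: the tube block sits flat over the pin (both ends of its top touched at 32.3 mm above the plate), it has been let go, and the highest tool-force reading I printed was about 5 N.

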